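# Nest the display stand and set its clamp screw

### The job

Build up the little display stand in the four-post nest: put the cork spacer down squarely on the pale wooden base that is already there, then the dark rosette disc on top of it, setting each down rather than dropping it. Then turn the clamp's black thumbscrew clockwise until it comes up solid, back it off a quarter turn so that the jaw will not bruise the soft wood, and finish with the thumbscrew still gripped in the fingers at that setting. Leave the mallet, gouge and wax jar where they lie.

Things in the scene. Friction and masses are not known exactly. Their poses are not given: they have to be found in the camera images.
- fixture: Aluminium plate 110 (x) x 250 (y) x 12 mm, fixed to the bench; origin at the centre of its underside, z up. A nest of four steel posts at its -y end; at its +y end, centred on (0, 55) mm, a blue clamp block 56 x 50 mm, top at z = 40 mm, under the thumbscrew. A steel jaw bar 20 mm wide (z 15 to 29 mm) runs along y from the block between two posts to the base disc.
- nest (a point): Centre of the nest on the plate's upper face, at (0, -55, 12) mm of the fixture; axes as the fixture's. Four round posts, 12 mm thick, 46 mm high, tapered over the top 6 mm, stand at (+-23, +-23) mm from it: a round space of 53 mm between them, 34 mm gaps between neighbours. Fingers fit down the gaps on the +x and -x sides; the jaw is in the +y gap.
- base_disc: Pale wooden disc, 50 mm diameter, 24 mm high, loose, already in the nest; origin at the centre of its underside.
- spacer: Cork disc, 50 mm diameter, 12 mm high, lying flat on the bench; origin at the centre of its underside, z up. Goes on the base disc: its underside ends 24 mm above the nest point.
- top_disc: Dark wooden disc, 50 mm diameter, 16 mm high, with a rosette of petals (about 1 mm proud) on its upper face, lying flat on the bench; origin at the centre of its underside, z up. Goes on the spacer: its underside ends 36 mm above the nest point.
- spindle (a joint): Angle of the thumbscrew in rad; grows as it turns clockwise seen from above (tightening). It comes up solid (seated) on a stop at 2.8; the other end of travel is 0. Starts between 0.3 and 1.2, so allow two grasps. Friction about 0.06 N m; stays where it is left. The jaw moves 1.4 mm per rad and at the stop just touches or nudges the base disc.
- wing (a point): Black wing of the thumbscrew: upright bar 42 mm long (its x), 12 mm thick (its y, pinch it across this), 30 mm high, turning about its vertical z axis; this point is at the centre of its underside, 46 mm above the bench, on a brass collar of 34 mm diameter. White mark on the +x half of its top. It does not rise or sink as it turns.
- mallet: Carver's mallet lying on the bench, reddish head 62 x 100 x 62 mm, handle 130 mm along its +y; origin under the head. Leave alone.
- gouge: Gouge with orange handle, lying along its x, 220 mm long, 22 mm high; origin on the bench at the front end of the handle. Leave alone.
- wax_jar: Amber jar with brass lid, 56 mm diameter, 55 mm high; origin at the centre of its underside. Leave alone.

How it is judged:
By the outcome, as a careful person would: the job done as asked, in the order asked, and still so for the second after the job is handed in, while the arm keeps its last pose, push and grip.
It also fails if it takes over 70 s, if anything falls off the work surface, if the arm or the gripper's body presses on something with over 40 N, if the wrist force passes 120 N, or if a joint passes its speed limit or range.

### The arm

A 6-joint arm with a two-finger parallel gripper is mounted at the origin on the work surface. World frame = base frame: x ahead of the robot, y to its left, z up, the work surface at z = 0. Lengths are in mm, angles in rad, forces in N, time in s.
With the tool pointing down it reaches from about 275 to 750 mm from the base axis. Payload 10.2 kg.
Tool frame: the origin (TCP) lies at the centre of the arm's flange, where the gripper is bolted on; the fingertips stand 173 mm ahead of it and the grasp point (between the pads) lies 155 mm ahead of it; z points along the fingers, y is the line along which they close (so a half turn about z gives the same grasp; the last joint's range is limited). The gripper opens to 85 mm and grips with 20 to 120 N. Pads are 22 mm wide; open, the fingers measure 114 mm over their backs; the gripper's body (76 mm by 85 mm) begins 54 mm behind the grasp point. The pads swing forward as they close: fully open they stand 13 mm farther back than shut.
Start: joints at [1.05, 0.313, 1.498, -0, 1.331, -0.223], TCP at [154.058, 501.895, 404.694] pointing down, gripper open.
Joint ranges: [-2.94, 2.94], [-0.97, 2.17], [0.19, 2.56], [-1.23, 4.37], [0.02, 3.11], [-2.88, 2.88]. Speed limits (rad/s): [2.39, 2.39, 3.01, 3.14, 3.14, 3.14].

### API

Orientations are given as a unit quaternion [w, x, y, z].
In Python, from rig import ctrl gives the robot as it stands.
- The arm moves only by the shell command python3 steer.py [OPENING] [FORCE], which reads ROWS from standard input. ROWS is a JSON list of rows, 1 to 8 of them, each an object with the fields dx, dy, dz (the shift in units of 50 mm), wx, wy, wz (a rotation vector in units of 0.25 rad); a field left out counts as zero; each row is the pose to reach, as a shift and turn from the pose commanded when the command began, along the tool's axes at that moment; what a row does not reach only later rows make up. A row lasts 1/10 s, in which the tool goes at most 50 mm and 0.15 rad, less where a joint would pass 70% of its speed; a pose out of reach is approached as far as the arm can. OPENING is the opening from 0.0 (shut) to 1.0 (fully open), set as the command begins (- or left out keeps the last). The fingers move at their own pace and stop on an object; FORCE is the grip in N (left out, the last holds). Time passes only in rows, so rows that do not move let the fingers close. It prints the time, the measured TCP pose, the force, the opening and the grip force at its end. Input that does not fit is refused with a message, and nothing moves.
- ctrl.sense(): the state, without advancing time (a new reading comes with each control period).
- ctrl.capture(name): name is "scene" or "top" or "wrist"; returns the picture (420x560x3 uint8, red, green, blue); there is no depth.
- ctrl.calibration(name): a dict with "fx", "fy", "cx", "cy" (pixels), "position" and "attitude" of the camera in the world. Camera axes: x right, y down, z forward; pixel columns grow to the right and rows downward; lengths in mm; the calibration is good to about 2 mm. A picture is of the moment at which its call begins: read the wrist's pose just before it. calibration takes no time and is no camera call; for the wrist camera it gives the pose at the moment of the call.
- ctrl.finish_job(): hands the job in; it is judged then, once.
The state is a dict: "time_s": time; "joints": joint angles; "dq": joint speeds; "tau": joint torques, N m; "eef_pos": TCP position; "ee_rot": TCP orientation; "force": force on the tool from outside, world axes, zero at the start; "wrist_torque": the same for the moment, N m; "grip_width": opening from 0.0 (shut) to 1.0 (fully open); "grip_force": force on a finger pad.
Only numpy, scipy, OpenCV 4.12 (cv2) and the standard library are available. Lean on these libraries where they do the work, as an engineer would, in place of code of your own. Each camera call takes 0.05 s, during which the arm holds its last target. There are 200 camera calls.

## Working session

There is one attempt and no reset: what is moved stays moved. The work goes in short steps, Python scripts to look and compute and a shell command to move; the robot and the scene stay as the last step left them, time stands still between calls to the robot, and variables do not carry over. Pictures are saved under pics/ and viewed, at most 13 in all, crops included, and the job is handed in when it is done.

```bash
ls; mkdir -p pics; cat > h.py <<'E'
import numpy as np, cv2
from scipy.spatial.transform import Rotation as R
from rig import ctrl
def q2R(q): return R.from_quat([q[1],q[2],q[3],q[0]]).as_matrix()
def cal(n):
    c=ctrl.calibration(n); A=np.array(c["attitude"],float)
    return c, (A if A.shape==(3,3) else q2R(A)), np.array(c["position"],float)
def ray(C,u,v):
    c,A,p=C; d=A@np.array([(u-c["cx"])/c["fx"],(v-c["cy"])/c["fy"],1]); return p,d
def onz(C,u,v,z):
    p,d=ray(C,u,v); return p+d*(z-p[2])/d[2]
def tri(*obs):
    M=np.zeros((3,3));b=np.zeros(3)
    for C,u,v in obs:
        p,d=ray(C,u,v); d=d/np.linalg.norm(d); P=np.eye(3)-np.outer(d,d); M+=P;b+=P@p
    return np.linalg.solve(M,b)
def proj(C,X):
    c,A,p=C; q=A.T@(np.array(X,float)-p); return [round(c["fx"]*q[0]/q[2]+c["cx"],1),round(c["fy"]*q[1]/q[2]+c["cy"],1)]
E
python3 - <<'E'
from h import *
for n in("scene","top","wrist"):
    C=ctrl.calibration(n); print(n,C)
    im=ctrl.capture(n); cv2.imwrite(f"pics/{n}0.png",im[:,:,::-1])
a=cv2.imread("pics/scene0.png");b=cv2.imread("pics/top0.png")
print(ctrl.sense())
E
```

```text
pics
rig.py
steer.py
scene {'fx': 456.6192954071314, 'fy': 456.6192954071314, 'cx': 278.55848611258887, 'cy': 207.05228832863108, 'position': array([1177.24685802, -252.06220942,  819.03896989]), 'attitude': array([-0.28817852,  0.7864177 ,  0.51258555, -0.18909362])}
top {'fx': 393.7669724145275, 'fy': 393.7669724145275, 'cx': 282.7963905415881, 'cy': 207.64394097760723, 'position': array([444.33588443,  -4.28914175, 923.43795106]), 'attitude': array([ 0.07197758, -0.69257486,  0.71425845, -0.07066934])}
wrist {'fx': 322.2814872996766, 'fy': 322.2814872996766, 'cx': 283.47507369097417, 'cy': 201.1561518175933, 'position': array([ 90.5386731 , 521.9320278 , 373.97516878]), 'attitude': array([0.10538683, 0.79746376, 0.58898698, 0.0777142 ])}
{'time_s': 0.15, 'joints': array([ 1.04961187e+00,  3.13302105e-01,  1.49819658e+00, -1.42933886e-05,
        1.33102625e+00, -2.23386115e-01]), 'dq': array([-0.00012332, -0.00214402, -0.00319198, -0.00058467, -0.00079503,
        0.00157273]), 'tau': array([ 1.39116248e-03, -4.12363708e+01, -2.59795332e+01, -2.53035196e-04,
        3.25455003e-03,  5.76316808e-06]), 'eef_pos': array([154.03936862, 501.87301507, 404.30122422]), 'ee_rot': array([-1.63090483e-04,  1.48347877e-01,  9.88935129e-01, -4.36734374e-04]), 'force': array([-0.48628441,  0.12301139,  0.47821522]), 'wrist_torque': array([-0.00353106,  0.0206174 , -0.00404199]), 'grip_force': 0.0, 'grip_width': 1.0029054732414224}
```

View pics/scene0.png

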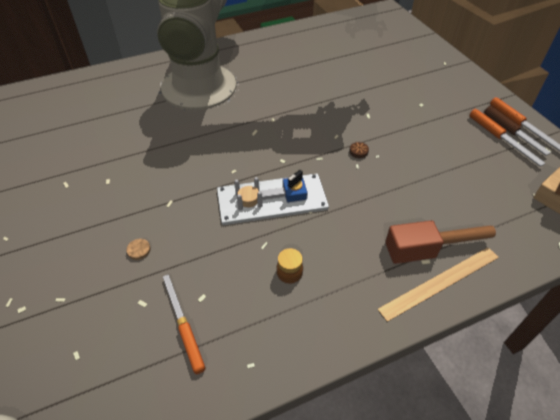

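View pics/top0.png

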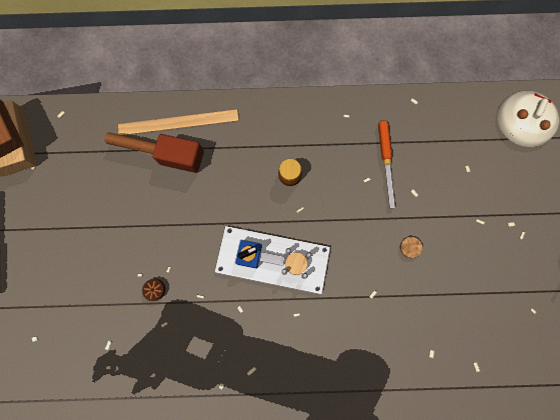

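The scene picture shows cork at (139,248), rosette at (359,150), fixture about (272,197). In the top picture cork is at (411,247), rosette at (153,289), base disc at (296,263), wing at about (248,254). Next I'll view enlarged crops.

```bash
python3 - <<'E'
from h import *
a=cv2.imread("pics/scene0.png");b=cv2.imread("pics/top0.png")
T,S=cal("top"),cal("scene")
print("spacer",tri((T,411.5,247),(S,139,247.5)),"topd",tri((T,153,289),(S,359,149)))
rs=lambda im,x,y,w,h,k:cv2.resize(im[y:y+h,x:x+w],None,fx=k,fy=k,interpolation=cv2.INTER_CUBIC)
m1=rs(b,210,220,126,80,6)
cv2.imwrite("pics/c1.png",m1)           # top fixture, 6x, origin 210,220
r=np.hstack([rs(b,135,270,40,40,6),rs(b,392,227,40,40,6)])
r2=np.hstack([rs(a,340,130,40,40,6),rs(a,119,228,40,40,6)])
l=rs(a,214,168,116,56,6)
cv2.imwrite("pics/c2.png",np.vstack([l[:, :696],np.zeros((1,696,3),np.uint8)]) if 0 else l)
# automatic: disc centroids
for n,im,C in(("top",b,T),("scene",a,S)):
    hsv=cv2.cvtColor(im,cv2.COLOR_BGR2HSV)
    for nm,x,y in([("sp",411,247),("td",153,289)] if n=="top" else [("sp",139,248),("td",359,150)]):
        w=hsv[y-18:y+19,x-18:x+19]
        k=(w[:,:,1]>100).astype(np.uint8)
        q,lab,st,ce=cv2.connectedComponentsWithStats(k); i=1+st[1:,4].argmax() if q>1 else 0
        print(n,nm,ce[i]+[x-18,y-18],st[i])
E
```

```text
spacer [ 529.4812869  -300.10462476    8.65916397] topd [451.70381111 294.94397201  10.29002901]
top sp [410.91906005 246.94778068] [  7   7  23  22 383]
top td [153.18204489 289.49127182] [  7   8  23  22 401]
scene sp [137.88450704 248.66197183] [  6   9  23  20 355]
scene td [358.70334928 149.20095694] [  9  10  18  15 209]
```

View pics/c1.png

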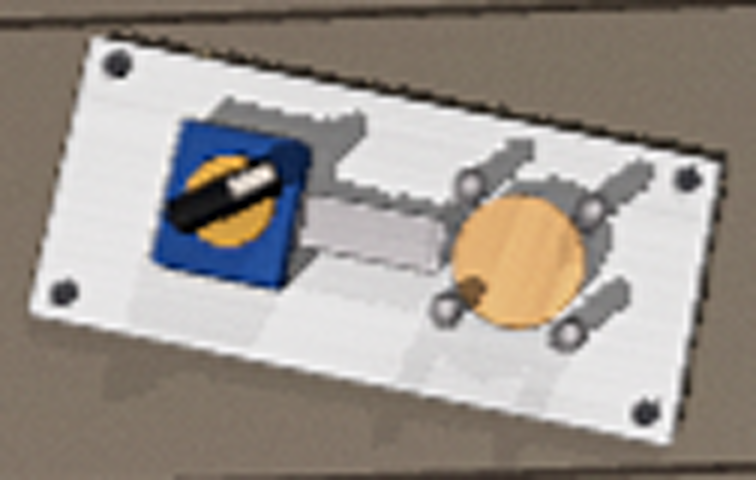

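The crop (6x, origin 210,220) shows plate corners at (97,37),(722,157),(672,441),(32,313), and the wing bar from (178,215) to (268,178) with the white mark at the (250,180) end. The base disc centre is at (518,262).

```bash
python3 - <<'E'
from h import *
T=cal("top")
f=lambda x,y:((x+.5)/6-.5+210,(y+.5)/6-.5+220)
P=np.array([onz(T,*f(*c),12) for c in[(97,37),(722,157),(672,441),(32,313)]]);print(P.round(1))
print([np.linalg.norm(P[i]-P[(i+1)%4]).round(1) for i in range(4)],"centre",P.mean(0))
y=(P[0]+P[3]-P[1]-P[2])[:2]; yaw=np.arctan2(-y[0],y[1]); print("fixture yaw",yaw)
M=R.from_euler("z",yaw).as_matrix(); o=P.mean(0)-[0,0,12]
print("nest",o+M@[0,-55,12],"spindle",o+M@[0,55,46]); print("base",onz(T,*f(518,262),36))
print("wing ang",[onz(T,*f(*c),76)[:2] for c in[(178,215),(268,178)]])
s=ctrl.sense();Rt=q2R(s["ee_rot"]);C=cal("wrist")
print("cam in tool",Rt.T@(C[2]-s["eef_pos"]),"\n",(Rt.T@C[1]).round(3),"\n",Rt.round(3))
E
```

```text
[[ 592.   129.4   12. ]
 [ 537.6 -111.8   12. ]
 [ 431.2  -87.1   12. ]
 [ 486.3  154.3   12. ]]
[np.float64(247.2), np.float64(109.2), np.float64(247.7), np.float64(108.6)] centre [511.77037858  21.2138391   12.        ]
fixture yaw -0.22288780730042942
nest [499.61279837 -32.42563557  12.        ] spindle [523.9279588   74.85331378  46.        ]
base [498.40418602 -30.8930452   36.        ]
wing ang [array([516.34448919,  91.14906801]), array([528.56763694,  58.77296535])]
cam in tool [66.58202479  0.58658357 30.26067794] 
 [[-0.001 -0.966 -0.26 ]
 [ 1.    -0.001  0.001]
 [-0.001 -0.26   0.966]] 
 [[-0.956  0.293 -0.   ]
 [ 0.293  0.956 -0.001]
 [ 0.    -0.001 -1.   ]]
```
Hmm the commanded pose vs measured: small sag. Fine.

Careful with the scale: shifts go in units of 50 mm and turns go in units of 0.25 rad. That gives: -345 mm is -6.9, -110 mm is -2.2, 1.05 rad is 4.2.

```bash
cat >> h.py <<'E'
def go(x,y,z,yaw=None):
    "print shift/rotvec in tool axes to TCP x,y,z pointing down with tool y at world angle yaw"
    s=ctrl.sense();Rt=q2R(s["ee_rot"]);d=Rt.T@(np.array([x,y,z])-s["eef_pos"])
    rv=np.zeros(3)
    if yaw is not None:
        best=None
        c,sn=np.cos(yaw),np.sin(yaw); Y=np.array([c,sn,0]);Z=np.array([0,0,-1.]);G=np.stack([np.cross(Y,Z),Y,Z],1)
        rv=R.from_matrix(Rt.T@G).as_rotvec()
    print("shift",d.round(1),"rot",rv.round(4))
def shot(name,n="wrist"):
    C=cal(n); im=ctrl.capture(n); cv2.imwrite(f"pics/{name}.png",im[:,:,::-1]); 
    import pickle; pickle.dump(C,open(f"pics/{name}.pkl","wb")); return C,im
E
echo '[{"dx":-0.86,"dy":-0.28,"wz":0.6},{"dx":-1.72,"dy":-0.56,"wz":1.2},{"dx":-2.58,"dy":-0.82,"dz":0.2,"wz":1.8},{"dx":-3.44,"dy":-1.1,"dz":0.4,"wz":2.4},{"dx":-4.3,"dy":-1.38,"dz":0.6,"wz":3},{"dx":-5.16,"dy":-1.64,"dz":0.8,"wz":3.6},{"dx":-6.04,"dy":-1.92,"dz":1,"wz":4.2},{"dx":-6.9,"dy":-2.2,"dz":1.1,"wz":4.8}]' | python3 steer.py 1.0
python3 -c "
from h import *
go(460,280,350,-0.223)"
```

```text
time_s: 0.95
eef_pos: [452.9, 294.1, 348.7]
ee_rot: [-0.0, 0.683, 0.73, -0.001]
force: [1.0, 0.7, 0.7]
grip_width: 1.001
grip_force: 0.0
shift [-14.5   6.1  -1.3] rot [-0.0013  0.0006  0.2896]
```

```bash
python3 - <<'E'
from h import *
C,im=shot("w_td1"); print(proj(C,[452,295,16]),proj(C,[529.5,-300,12]))
go(440,220,350,-0.223)
go(511,10,330,-0.223)
E
```

```text
[np.float64(283.8), np.float64(185.3)] [np.float64(309.9), np.float64(588.0)]
shift [-69.6 -21.   -1.8] rot [0.0005 0.002  0.2776]
shift [-283.1   38.4   18.6] rot [0.0005 0.002  0.2776]
```

View pics/w_td1.png

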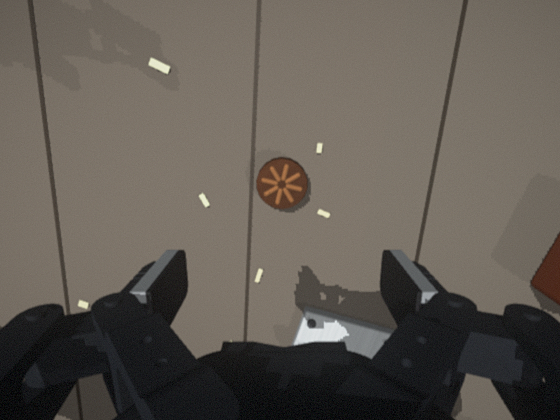

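The rosette's top centre is at (282,184), 2 px from the projected estimate. Moving on, I'll take a second view of it on the way to the fixture.

Scaled: -70 mm is -1.4, -35 mm is -0.7, 0.278 rad is 1.112.

```bash
echo '[{"dx":-0.7,"dy":-0.2,"wz":0.56},{"dx":-1.4,"dy":-0.42,"dz":-0.04,"wz":1.112},{"dx":-1.4,"dy":-0.42,"dz":-0.04,"wz":1.112},{"dx":-1.4,"dy":-0.42,"dz":-0.04,"wz":1.112}]' | python3 steer.py
python3 - <<'E'
from h import *
C,im=shot("w_td2"); print(proj(C,[452,295,16]))
go(511,-40,340,-0.223)
E
echo '[{"dx":-0.7,"dy":0.24},{"dx":-1.5,"dy":0.5},{"dx":-2.3,"dy":0.76},{"dx":-3.1,"dy":1,"dz":0.1},{"dx":-3.9,"dy":1.3,"dz":0.2},{"dx":-4.76,"dy":1.6,"dz":0.2},{"dx":-4.76,"dy":1.6,"dz":0.2},{"dx":-4.76,"dy":1.6,"dz":0.2}]' | python3 steer.py
python3 - <<'E'
from h import *
C,im=shot("w_fx1"); print(proj(C,[500,-32,36]),proj(C,[524,75,76]))
import pickle
o=[]
for n in("w_td1","w_td2"):
    im=cv2.imread(f"pics/{n}.png");C=pickle.load(open(f"pics/{n}.pkl","rb"));x,y=map(int,proj(C,[452,295,16]))
    k=(cv2.cvtColor(im,cv2.COLOR_BGR2HSV)[y-45:y+45,x-45:x+45,1]>110).astype(np.uint8)
    q,l,st,ce=cv2.connectedComponentsWithStats(k);i=1+st[1:,4].argmax();e=cv2.minEnclosingCircle(np.argwhere(l==i)[:,::-1].astype(np.float32))
    u,v=ce[i]+[x-45,y-45];print(n,u,v,st[i],e,onz(C,u,v,12));o.append((C,u,v))
print(tri(*o))
go(529.5,-310,340,-0.223)
E
```

```text
time_s: 1.4
eef_pos: [435.8, 223.9, 351.8]
ee_rot: [-0.0, 0.776, 0.631, 0.0]
force: [0.1, 0.5, 1.0]
grip_width: 1.001
grip_force: 0.0
[np.float64(285.8), np.float64(107.4)]
shift [-243.8  127.1   11.7] rot [ 0.0002 -0.0003  0.0191]
time_s: 2.25
eef_pos: [466.0, -25.1, 341.5]
ee_rot: [-0.0, 0.776, 0.631, 0.0]
force: [0.5, 0.1, 0.5]
grip_width: 1.001
grip_force: 0.0
[np.float64(324.1), np.float64(192.8)] [np.float64(339.2), np.float64(47.6)]
w_td1 281.58227203260316 182.88487009679062 [  19   18   50   51 1963] ((43.57933044433594, 42.93110656738281), 25.164779663085938) [449.79082862 296.42264639  12.        ]
w_td2 283.28866432337435 106.1810193321617 [  17   17   53   56 2276] ((43.22584915161133, 44.41905975341797), 27.608266830444336) [449.95578872 296.59131159  12.        ]
[449.86924268 296.57313868  12.71791888]
shift [-266.9  120.1    1.4] rot [-0.0004 -0.0003  0.0193]
```

View pics/w_fx1.png

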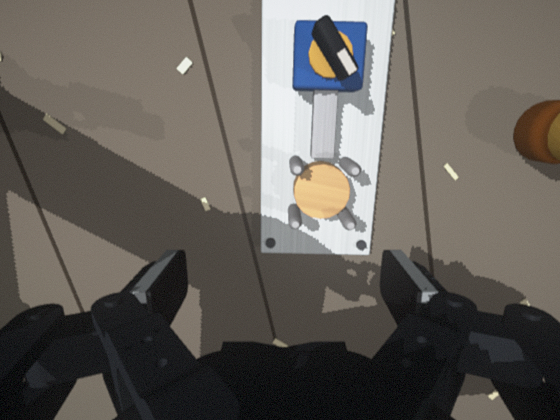

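The base disc's top is at (322,190), posts around it, wing from (320,20) to (349,68) with the white mark on the lower right end. I'll take a second view to triangulate, then go on to the cork.

```bash
echo '[{"dx":-0.5,"dy":0.4,"wz":0.076},{"dx":-1,"dy":0.7,"wz":0.076},{"dx":-1,"dy":0.7,"wz":0.076},{"dx":-1,"dy":0.7,"wz":0.076}]' | python3 steer.py
python3 - <<'E'
from h import *
C,im=shot("w_fx2"); print(proj(C,[499,-32,36]))
go(529.5,-310,340,-0.223)
import pickle
a=cv2.imread("pics/w_fx1.png");b=cv2.imread("pics/w_fx2.png");C1=pickle.load(open("pics/w_fx1.pkl","rb"))
x1,y1=map(int,proj(C1,[499,-32,36]));x2,y2=map(int,proj(C,[499,-32,36]))
k=4
cr=lambda i,x,y:cv2.resize(i[y-48:y+48,x-48:x+48],None,fx=k,fy=k,interpolation=cv2.INTER_CUBIC)
cv2.imwrite("pics/c3.png",np.hstack([cr(a,x1,y1),cr(b,x2,y2)]));print((x1-48,y1-48),(x2-48,y2-48))
E
```

```text
time_s: 2.7
eef_pos: [489.8, -80.0, 341.5]
ee_rot: [-0.0, 0.781, 0.624, -0.0]
force: [0.4, -0.7, 0.1]
grip_width: 1.001
grip_force: 0.0
[np.float64(282.9), np.float64(136.5)]
shift [-215.9   89.6    1.4] rot [-0.0007 -0.0004  0.0009]
(275, 145) (234, 88)
```

View pics/c3.png

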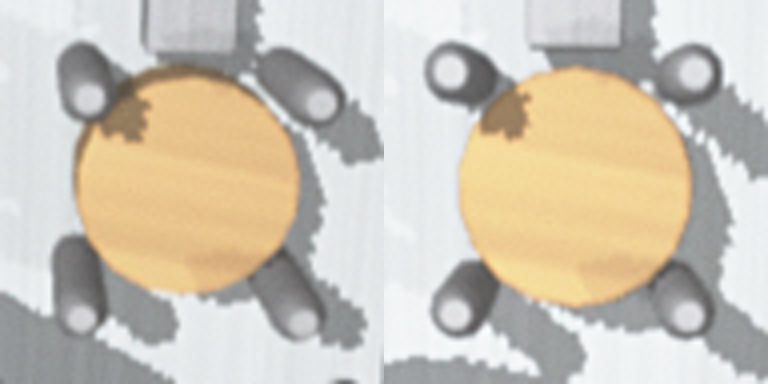

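Post tops in crop 1 are (90,100),(322,102),(80,320),(302,320), and in crop 2 (69,72),(309,72),(71,313),(303,315). The disc is centred at (190,183) in crop 1 and (192,186) in crop 2.

```bash
python3 - <<'E'
from h import *
import pickle
L=lambda n:pickle.load(open(f"pics/{n}.pkl","rb"))
C1,C2=L("w_fx1"),L("w_fx2")
f=lambda p,o:[(a+.5)/4-.5+b for a,b in zip(p,o)]
A=[(90,100),(322,102),(80,320),(302,320),(190,183)];B=[(69,72),(309,72),(71,313),(303,315),(192,186)]
P=np.array([tri((C1,*f(a,(275,145))),(C2,*f(b,(234,88)))) for a,b in zip(A,B)]);print(P.round(1))
for C,Q,o in((C1,A,(275,145)),(C2,B,(234,88))):
    q=np.array([onz(C,*f(a,o),58) for a in Q[:4]]);c=q.mean(0);d=q[1]+q[3]-q[0]-q[2];e=q[0]+q[1]-q[2]-q[3]
    print("nest",c.round(1),np.linalg.norm(d)/2,np.linalg.norm(e)/2,"yaw",np.arctan2(d[1],d[0]),np.arctan2(-e[0],e[1]),"base",onz(C,*f(Q[4],o),36).round(1))
E
echo '[{"dx":-0.7,"dy":0.3},{"dx":-1.4,"dy":0.6},{"dx":-2.1,"dy":0.9},{"dx":-2.8,"dy":1.2},{"dx":-3.56,"dy":1.5},{"dx":-4.32,"dy":1.8},{"dx":-4.32,"dy":1.8},{"dx":-4.32,"dy":1.8}]' | python3 steer.py
python3 - <<'E'
from h import *
C,im=shot("w_sp1"); x,y=map(int,proj(C,[529.5,-300,12]));print(x,y)
k=(cv2.cvtColor(im,cv2.COLOR_RGB2HSV)[y-45:y+45,x-45:x+45,1]>110).astype(np.uint8)
q,l,st,ce=cv2.connectedComponentsWithStats(k);i=1+st[1:,4].argmax();u,v=ce[i]+[x-45,y-45];print(u,v,st[i],onz(C,u,v,6.5))
E
```

```text
[[480.8  -3.1  58.2]
 [525.2 -12.9  58.8]
 [470.  -47.3  59.5]
 [514.9 -58.2  56. ]
 [498.6 -29.9  34.7]]
nest [497.6 -30.4  58. ] 46.01741762936368 45.856795788703714 yaw -0.20997276082104246 -0.23947082898697986 base [498.7 -29.5  36. ]
nest [497.7 -30.3  58. ] 45.5377687074748 45.87449856551373 yaw -0.22749452230503187 -0.233777570877289 base [498.4 -29.9  36. ]
time_s: 3.55
eef_pos: [529.8, -310.8, 341.4]
ee_rot: [-0.001, 0.781, 0.624, 0.0]
force: [0.9, -0.2, -0.8]
grip_width: 1.0
grip_force: 0.0
281 176
281.0444330949949 174.8452502553626 [  20   19   51   51 1958] [ 528.82804991 -299.37726017    6.5       ]
```

Nest is at (497.7,−30.4), yaw −0.23, with post heights around 58 as stated; the cork is at (528.8,−299.4). Descending to it.

```bash
echo '[{"dx":0.1,"dy":-0.04,"dz":0.8},{"dx":0.22,"dy":-0.06,"dz":1.6},{"dx":0.22,"dy":-0.07,"dz":2.3},{"dx":0.22,"dy":-0.07,"dz":2.8},{"dx":0.22,"dy":-0.07,"dz":2.8}]' | python3 steer.py 1.0 30
python3 -c "
from h import *
go(528.8,-299.4,175,-0.228)"
```

```text
time_s: 4.1
eef_pos: [528.2, -298.0, 198.9]
ee_rot: [-0.003, 0.781, 0.624, -0.001]
force: [-1.4, -0.4, 0.1]
grip_width: 0.996
grip_force: 0.0
shift [-1.3  1.  23.9] rot [-0.0057 -0.0031  0.0061]
```

Scaled: 24 mm is 0.48, 12 mm is 0.24, 0.005 rad is 0.02.

```bash
echo '[{"dx":-0.02,"dy":0.02,"dz":0.24,"wz":0.02},{"dx":-0.02,"dy":0.02,"dz":0.48,"wz":0.02},{"dx":-0.02,"dy":0.02,"dz":0.48,"wz":0.02}]' | python3 steer.py
echo '[{},{},{},{},{},{},{},{}]' | python3 steer.py 0.0 35
python3 -c "
from h import *
go(528.8,-299.4,175,-0.228)"
```

```text
time_s: 4.4
eef_pos: [529.2, -301.1, 176.8]
ee_rot: [-0.001, 0.783, 0.622, -0.0]
force: [-0.3, 0.9, -0.5]
grip_width: 0.999
grip_force: 0.0
time_s: 5.2
eef_pos: [529.4, -301.6, 178.8]
ee_rot: [0.001, 0.783, 0.622, 0.0]
force: [-1.8, 0.4, 5.3]
grip_width: 0.556
grip_force: 35.2
shift [ 2.  -1.1  3.8] rot [ 0.0012  0.0006 -0.001 ]
```

Scaled: -100 mm is -2, -130 mm is -2.6.

```bash
echo '[{"dz":-0.4},{"dz":-1.2},{"dz":-2},{"dz":-2.6},{"dz":-2.6},{"dz":-2.6},{"dz":-2.6}]' | python3 steer.py
python3 - <<'E'
from h import *
C,im=shot("w_hold1"); s=ctrl.sense();Rt=q2R(s["ee_rot"]);print(s["force"],s["grip_width"],s["grip_force"])
for g in(-2,0,2):print(proj(C,s["eef_pos"]+Rt@[g,0,167]))
cv2.imwrite("pics/c4.png",cv2.resize(im[170:370,130:430,::-1],None,fx=2.5,fy=2.5,interpolation=cv2.INTER_CUBIC))
E
```

```text
time_s: 5.9
eef_pos: [529.1, -301.4, 306.4]
ee_rot: [-0.001, 0.783, 0.622, -0.0]
force: [-0.3, 0.1, -0.1]
grip_width: 0.553
grip_force: 36.2
[-0.6542584  -0.08614514 -0.06926324] 0.5504513726417694 36.15838659228757
[np.float64(285.5), np.float64(266.8)]
[np.float64(285.5), np.float64(262.8)]
[np.float64(285.5), np.float64(258.9)]
```

View pics/c4.png

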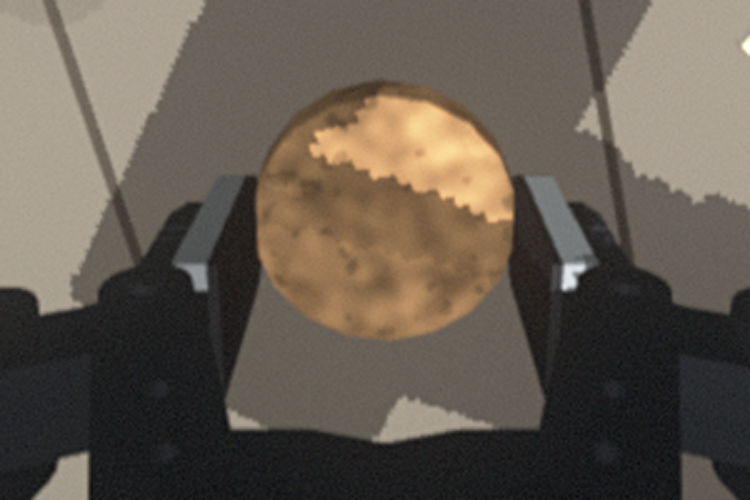

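The cork is held level and square, centre about pixel (284,256), giving a tool-x offset of about +2 mm, consistent with where it lay. Carrying it to the nest.

```bash
python3 -c "
from h import *
go(497.25,-32.35,285,-0.228)"
echo '[{"dx":0.7,"dy":-0.26},{"dx":1.5,"dy":-0.54},{"dx":2.3,"dy":-0.84},{"dx":3.1,"dy":-1.12},{"dx":3.9,"dy":-1.4},{"dx":4.6,"dy":-1.66,"dz":0.2},{"dx":5.08,"dy":-1.84,"dz":0.4},{"dx":5.08,"dy":-1.84,"dz":0.4}]' | python3 steer.py
echo '[{},{},{}]' | python3 steer.py
python3 -c "
from h import *
go(497.25,-32.35,240,-0.228)"
```

```text
shift [254.8 -92.1  21.8] rot [-0.0022 -0.0011 -0.0011]
time_s: 6.75
eef_pos: [496.5, -30.7, 285.8]
ee_rot: [-0.002, 0.782, 0.623, -0.001]
force: [0.6, -0.2, -0.2]
grip_width: 0.556
grip_force: 36.2
time_s: 7.05
eef_pos: [497.5, -34.1, 287.8]
ee_rot: [0.0, 0.784, 0.621, 0.0]
force: [-0.2, -0.7, -0.6]
grip_width: 0.551
grip_force: 36.2
shift [ 1.7 -0.7 47.8] rot [ 0.0003  0.0001 -0.0022]
```

Scaled: 46 mm is 0.92, 40 mm is 0.8.

```bash
echo '[{"dx":0.034,"dy":-0.014,"dz":0.4},{"dx":0.034,"dy":-0.014,"dz":0.8},{"dx":0.034,"dy":-0.014,"dz":0.92},{"dx":0.034,"dy":-0.014,"dz":0.92},{"dx":0.034,"dy":-0.014,"dz":0.92},{"dx":0.034,"dy":-0.014,"dz":0.92}]' | python3 steer.py
python3 - <<'E'
from h import *
C,im=shot("w_nest1"); s=ctrl.sense();print(s["force"])
go(497.25,-32.35,220,-0.228)
M=R.from_euler("z",-0.228).as_matrix()
for a,b in((-23,23),(23,23),(-23,-23),(23,-23)):print(proj(C,np.array([497.7,-30.4,58])+M@[a,b,0]))
cv2.imwrite("pics/c5.png",cv2.resize(im[140:380,130:430,::-1],None,fx=2.5,fy=2.5,interpolation=cv2.INTER_CUBIC))
E
```

```text
time_s: 7.65
eef_pos: [497.3, -31.6, 242.6]
ee_rot: [0.001, 0.783, 0.622, 0.0]
force: [0.0, 0.6, -0.4]
grip_width: 0.553
grip_force: 36.2
[0.08175658 0.86022451 0.30674219]
shift [-0.7  0.1 22.5] rot [ 0.0015  0.0001 -0.0011]
[np.float64(238.5), np.float64(202.4)]
[np.float64(331.2), np.float64(202.2)]
[np.float64(241.8), np.float64(285.7)]
[np.float64(328.1), np.float64(285.4)]
```

View pics/c5.png

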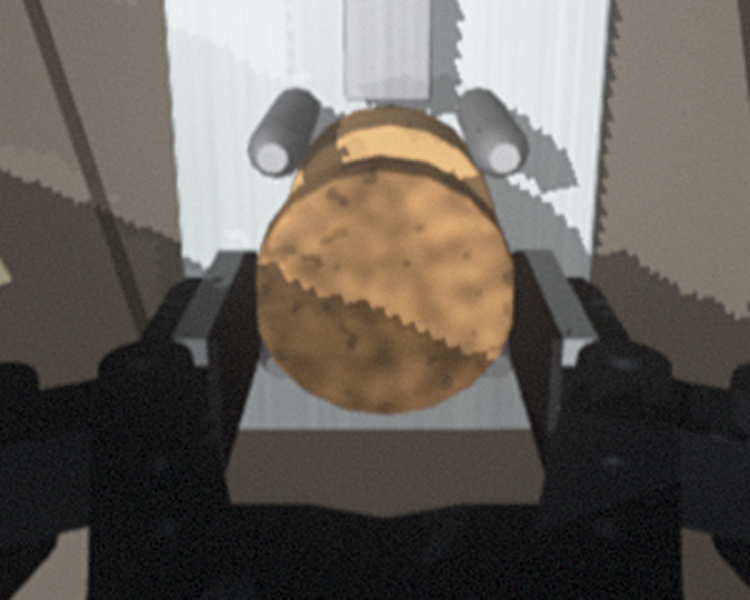

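Posts at crop (271,157),(507,157) match prediction to about 1 px. The cork looks about 0.5 mm left of centre, so I'll nudge +y and lower.

Scaled: -0.5 mm is -0.01, 10 mm is 0.2.

```bash
echo '[{"dx":-0.01,"dy":0.012,"dz":0.1},{"dx":-0.01,"dy":0.012,"dz":0.2},{"dx":-0.01,"dy":0.012,"dz":0.2},{"dx":-0.01,"dy":0.012,"dz":0.2}]' | python3 steer.py
echo '[{"dz":0.08},{"dz":0.16},{"dz":0.24},{"dz":0.24},{"dz":0.24}]' | python3 steer.py
python3 -c "
from h import *
go(497.25,-32.35,215,-0.228)"
```

```text
time_s: 8.1
eef_pos: [497.5, -32.0, 231.5]
ee_rot: [-0.0, 0.783, 0.622, -0.0]
force: [0.2, -0.0, -0.3]
grip_width: 0.552
grip_force: 36.2
time_s: 8.6
eef_pos: [497.5, -32.1, 219.6]
ee_rot: [-0.0, 0.783, 0.622, -0.0]
force: [0.7, -0.1, -0.8]
grip_width: 0.555
grip_force: 36.2
shift [-0.3 -0.2  4.6] rot [-0.0002 -0.     -0.001 ]
```

```bash
echo '[{"dz":0.03},{"dz":0.06},{"dz":0.06},{"dz":0.06}]' | python3 steer.py
echo '[{"dz":0.02},{"dz":0.04},{"dz":0.06},{"dz":0.06},{"dz":0.06}]' | python3 steer.py
```

```text
time_s: 9.0
eef_pos: [497.5, -32.1, 216.7]
ee_rot: [-0.0, 0.783, 0.622, -0.0]
force: [-0.1, -0.6, -0.7]
grip_width: 0.553
grip_force: 36.2
time_s: 9.5
eef_pos: [497.6, -32.0, 214.8]
ee_rot: [0.0, 0.783, 0.622, 0.0]
force: [-5.4, 0.8, 14.2]
grip_width: 0.553
grip_force: 37.7
```

Contact at z = 214.8, exactly as predicted. Ease off, open, retreat.

```bash
echo '[{"dz":-0.02},{"dz":-0.02}]' | python3 steer.py 
echo '[{},{},{},{},{},{}]' | python3 steer.py 1.0
echo '[{"dz":-0.2},{"dz":-0.8},{"dz":-1.6},{"dz":-2.5},{"dz":-2.5},{"dz":-2.5}]' | python3 steer.py
python3 - <<'E'
from h import *
C,im=shot("w_after1"); go(449.9,296.5,310,0.3); go(449.9,296.5,310,-.228);print(proj(C,[498,-30.4,48]))
x,y=map(int,proj(C,[498,-30.4,48]))
cv2.imwrite("pics/c6.png",cv2.resize(im[y-60:y+60,x-60:x+60,::-1],None,fx=4,fy=4,interpolation=cv2.INTER_CUBIC))
E
```

```text
time_s: 9.7
eef_pos: [497.6, -32.1, 214.9]
ee_rot: [0.0, 0.783, 0.622, 0.0]
force: [-0.9, 0.2, 4.2]
grip_width: 0.552
grip_force: 36.7
time_s: 10.3
eef_pos: [497.5, -32.1, 214.7]
ee_rot: [-0.0, 0.783, 0.622, -0.0]
force: [-0.2, 0.4, 0.5]
grip_width: 0.997
grip_force: 0.0
time_s: 10.9
eef_pos: [497.3, -32.0, 340.7]
ee_rot: [0.001, 0.783, 0.622, 0.001]
force: [0.6, 1.0, -1.4]
grip_width: 1.002
grip_force: 0.0
shift [ 309.2 -120.7   29.6] rot [-4.00e-04 -1.00e-04 -5.29e-01]
shift [ 309.2 -120.7   29.6] rot [-0.0004 -0.     -0.001 ]
[np.float64(284.2), np.float64(194.4)]
```

View pics/c6.png

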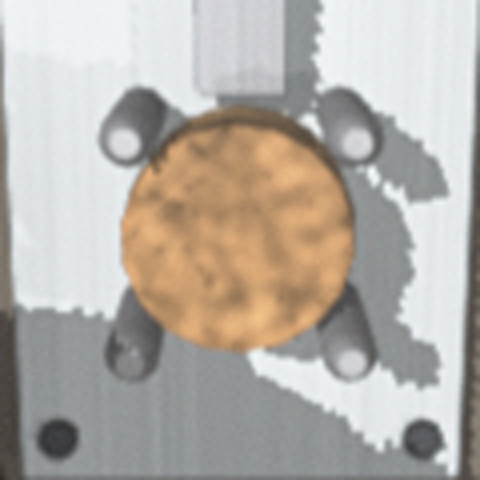

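The cork lies level and centred among the posts, at crop (237,237). On to the rosette.

Scaled: 309 mm is 6.18, -121 mm is -2.42.

```bash
echo '[{"dx":0.7,"dy":-0.26},{"dx":1.5,"dy":-0.58},{"dx":2.34,"dy":-0.92},{"dx":3.2,"dy":-1.24,"dz":0.1},{"dx":4.06,"dy":-1.58,"dz":0.2},{"dx":4.9,"dy":-1.9,"dz":0.4},{"dx":5.7,"dy":-2.22,"dz":0.6},{"dx":6.18,"dy":-2.42,"dz":0.6}]' | python3 steer.py
echo '[{"dz":0.4},{"dz":1},{"dz":1.7},{"dz":2},{"dz":2},{"dz":2},{"dz":2}]' | python3 steer.py
python3 -c "
from h import *
go(449.9,296.5,181,-0.228)"
```

```text
time_s: 11.75
eef_pos: [448.5, 298.7, 307.0]
ee_rot: [-0.001, 0.783, 0.622, -0.002]
force: [-0.4, -0.8, 0.3]
grip_width: 1.001
grip_force: 0.0
time_s: 12.45
eef_pos: [450.0, 296.4, 210.5]
ee_rot: [0.0, 0.783, 0.622, 0.001]
force: [0.4, -0.2, 0.1]
grip_width: 1.001
grip_force: 0.0
shift [ 0.  -0.2 29.5] rot [ 0.0011 -0.0007 -0.001 ]
```

```bash
echo '[{"dz":0.28},{"dz":0.56},{"dz":0.56},{"dz":0.56}]' | python3 steer.py
echo '[{},{},{},{},{},{},{}]' | python3 steer.py 0.0 35
python3 -c "
from h import *
go(449.9,296.5,181,-0.228);print(ctrl.sense()['eef_pos'])"
echo '[{"dz":-0.4},{"dz":-1.2},{"dz":-2},{"dz":-2.4},{"dz":-2.4},{"dz":-2.4},{"dz":-2.4}]' | python3 steer.py
python3 -c "
from h import *
go(497.6,-30.4,303,-0.228)"
```

```text
time_s: 12.85
eef_pos: [449.7, 296.3, 181.2]
ee_rot: [-0.0, 0.783, 0.622, -0.001]
force: [-0.3, -0.4, 0.1]
grip_width: 0.998
grip_force: 0.0
time_s: 13.55
eef_pos: [449.9, 296.4, 182.5]
ee_rot: [0.0, 0.783, 0.622, 0.0]
force: [-1.8, -0.9, 6.1]
grip_width: 0.551
grip_force: 34.9
shift [ 0.1 -0.   1.5] rot [ 0.0006 -0.0004 -0.0009]
[449.8884401  296.40819385 182.52982283]
time_s: 14.25
eef_pos: [449.6, 296.2, 300.3]
ee_rot: [-0.0, 0.783, 0.622, -0.001]
force: [-0.5, 0.8, -1.5]
grip_width: 0.55
grip_force: 36.3
shift [-307.2  120.9   -2.6] rot [-0.0022  0.0014 -0.0011]
```

```bash
echo '[{"dx":-0.7,"dy":0.28},{"dx":-1.54,"dy":0.6},{"dx":-2.38,"dy":0.94},{"dx":-3.22,"dy":1.26},{"dx":-4.06,"dy":1.6},{"dx":-4.9,"dy":1.92},{"dx":-5.7,"dy":2.24},{"dx":-6.14,"dy":2.42}]' | python3 steer.py
echo '[{"dz":0.3},{"dz":0.7},{"dz":1},{"dz":1},{"dz":1},{"dz":1}]' | python3 steer.py
python3 - <<'E'
from h import *
go(497.7,-30.4,235,-0.228)
C,im=shot("w_nest2"); 
M=R.from_euler("z",-0.228).as_matrix()
for a,b in((-23,23),(23,23)):print(proj(C,np.array([497.7,-30.4,58])+M@[a,b,0]))
g=cv2.cvtColor(im,cv2.COLOR_RGB2GRAY)
cv2.imwrite("pics/c7.png",cv2.resize(im[140:380,130:430,::-1],None,fx=2.5,fy=2.5,interpolation=cv2.INTER_CUBIC))
E
```

```text
time_s: 15.05
eef_pos: [498.0, -33.0, 300.5]
ee_rot: [-0.001, 0.784, 0.621, -0.001]
force: [0.8, 0.7, -1.0]
grip_width: 0.548
grip_force: 36.3
time_s: 15.65
eef_pos: [498.1, -30.1, 252.2]
ee_rot: [0.0, 0.783, 0.622, 0.0]
force: [0.1, -0.1, 0.1]
grip_width: 0.554
grip_force: 36.3
shift [-0.4 -0.4 17.2] rot [ 0.0007  0.     -0.0009]
[np.float64(240.5), np.float64(200.7)]
[np.float64(327.9), np.float64(200.6)]
```

View pics/c7.png

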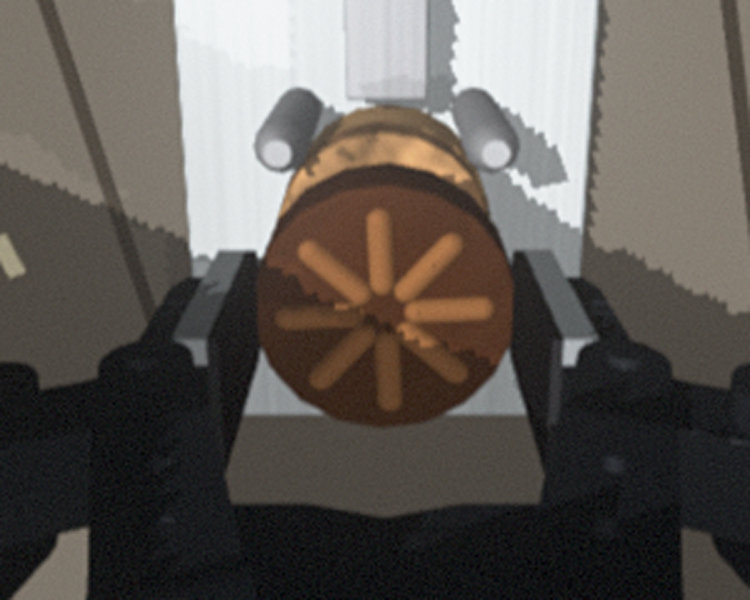

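Posts at (278,153),(496,153) agree with prediction, and the pose matches the cork's successful one. Lowering straight down.

Scaled: 5 mm is 0.1, 18 mm is 0.36.

```bash
echo '[{"dz":0.1},{"dz":0.2},{"dz":0.28},{"dz":0.36},{"dz":0.36},{"dz":0.36}]' | python3 steer.py
echo '[{"dz":0.02},{"dz":0.04},{"dz":0.06},{"dz":0.06},{"dz":0.06}]' | python3 steer.py
```

```text
time_s: 16.3
eef_pos: [498.0, -30.1, 233.7]
ee_rot: [-0.0, 0.783, 0.622, -0.0]
force: [0.6, 0.3, -0.0]
grip_width: 0.552
grip_force: 36.3
time_s: 16.8
eef_pos: [498.0, -30.1, 230.7]
ee_rot: [0.0, 0.783, 0.622, -0.0]
force: [-0.8, -0.3, 0.4]
grip_width: 0.552
grip_force: 36.3
```

Scaled: 2 mm is 0.04, 1 mm is 0.02.

```bash
echo '[{"dz":0.02},{"dz":0.04},{"dz":0.04},{"dz":0.04}]' | python3 steer.py
```

```text
time_s: 17.2
eef_pos: [498.0, -30.1, 230.4]
ee_rot: [0.0, 0.783, 0.622, 0.0]
force: [-7.0, 1.8, 19.5]
grip_width: 0.555
grip_force: 38.5
```

Contact at 230.4 as predicted. Release and retreat, then look at the wing from two places.

```bash
echo '[{"dz":-0.03},{"dz":-0.03}]' | python3 steer.py 
echo '[{},{},{},{},{},{}]' | python3 steer.py 1.0
echo '[{"dz":-0.2},{"dz":-0.8},{"dz":-1.6},{"dz":-2.2},{"dz":-2.2},{"dz":-2.2}]' | python3 steer.py
python3 - <<'E'
from h import *
C,im=shot("w_wing1"); go(522.6,76.7,340,0.36);print(proj(C,[522.6,76.7,76]),proj(C,[498,-30.2,64]))
E
```

```text
time_s: 17.4
eef_pos: [498.1, -30.1, 230.6]
ee_rot: [0.0, 0.783, 0.622, 0.0]
force: [-1.9, 0.4, 6.4]
grip_width: 0.549
grip_force: 37.0
time_s: 18.0
eef_pos: [498.0, -30.1, 230.2]
ee_rot: [0.0, 0.783, 0.622, -0.0]
force: [-0.4, -0.1, 0.6]
grip_width: 0.997
grip_force: 0.0
time_s: 18.6
eef_pos: [497.8, -30.1, 340.8]
ee_rot: [0.0, 0.783, 0.622, 0.0]
force: [1.1, -0.3, -0.7]
grip_width: 0.997
grip_force: 0.0
shift [109.6   0.   -0.2] rot [-8.00e-04 -3.00e-04 -5.89e-01]
[np.float64(284.2), np.float64(47.6)] [np.float64(284.6), np.float64(201.5)]
```

Move above the spindle with the tool turned to the wing, and take the second view. One composite picture will show both.

Scaled: 110 mm is 2.2, 70 mm is 1.4, -0.589 rad is -2.356.

```bash
echo '[{"dx":0.7,"wz":-0.6},{"dx":1.4,"wz":-1.2},{"dx":2.2,"wz":-1.8},{"dx":2.2,"wz":-2.356},{"dx":2.2,"wz":-2.356},{"dx":2.2,"wz":-2.356},{"dx":2.2,"wz":-2.356}]' | python3 steer.py
python3 - <<'E'
from h import *
C,im=shot("w_wing2"); x,y=map(int,proj(C,[522.6,76.7,76]));go(522.6,76.7,227,0.36)
a=cv2.imread("pics/w_wing1.png");k=4
c1=cv2.resize(a[0:96,236:332],None,fx=k,fy=k,interpolation=cv2.INTER_CUBIC)
c2=cv2.resize(im[y-48:y+48,x-48:x+48,::-1],None,fx=k,fy=k,interpolation=cv2.INTER_CUBIC)
cv2.imwrite("pics/c8.png",np.hstack([c1,c2]));print("orig2",x-48,y-48)
E
```

```text
time_s: 19.35
eef_pos: [522.9, 76.4, 339.8]
ee_rot: [-0.0, 0.571, 0.821, -0.0]
force: [-0.1, 0.3, 0.6]
grip_width: 0.996
grip_force: 0.0
shift [ 4.000e-01 -1.000e-01  1.129e+02] rot [-0.0005 -0.0002 -0.0033]
orig2 236 157
```

View pics/c8.png

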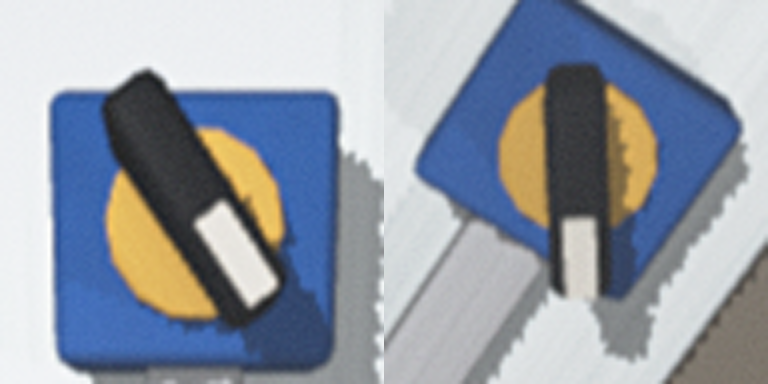

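In the crops the wing's top centre is at (197,200) in view 1 and (194,185) in view 2; it's aligned with the tool x axis within 0.03 rad. Checking the triangulation.

Careful with the scale: shifts go in units of 50 mm and turns go in units of 0.25 rad. That gives: 20 mm is 0.4, 95 mm is 1.9.

```bash
python3 - <<'E'
from h import *
import pickle
C1,C2=[pickle.load(open(f"pics/w_wing{i}.pkl","rb")) for i in(1,2)]
p=tri((C1,236+197.5/4-.5,200.5/4-.5),(C2,236+194.5/4-.5,157+185.5/4-.5));print(p,onz(C2,236+48.1,157+45.9,76))
E
echo '[{"dz":0.4},{"dz":1},{"dz":1.5},{"dz":1.9},{"dz":1.9},{"dz":1.9},{"dz":1.9}]' | python3 steer.py
python3 -c "
from h import *
go(522.6,76.7,228,0.34)"
```

```text
[522.91095278  76.81063508  67.64230529] [521.87492244  78.9039688   76.        ]
time_s: 20.1
eef_pos: [523.3, 76.8, 246.5]
ee_rot: [0.001, 0.569, 0.822, 0.001]
force: [-0.0, 0.4, 0.1]
grip_width: 0.998
grip_force: 0.0
shift [ 0.1 -0.7 18.5] rot [0.002  0.0009 0.0192]
```

```bash
echo '[{"dy":-0.01,"dz":0.12},{"dy":-0.01,"dz":0.24},{"dy":-0.01,"dz":0.36},{"dy":-0.01,"dz":0.36},{"dy":-0.01,"dz":0.36}]' | python3 steer.py
echo '[{},{},{},{},{},{},{},{}]' | python3 steer.py 0.0 50
echo '[{},{},{}]' | python3 steer.py
python3 -c "
from h import *
go(522.6,76.7,228,0.36);s=ctrl.sense();print(s['wrist_torque'],s['joints'][5])"
```

```text
time_s: 20.6
eef_pos: [522.5, 76.9, 227.0]
ee_rot: [-0.0, 0.569, 0.822, -0.0]
force: [0.8, -0.3, 0.8]
grip_width: 1.0
grip_force: 0.0
time_s: 21.4
eef_pos: [522.7, 76.9, 227.4]
ee_rot: [0.0, 0.569, 0.822, 0.0]
force: [2.6, -0.3, 1.4]
grip_width: 0.126
grip_force: 53.1
time_s: 21.7
eef_pos: [522.7, 76.9, 227.4]
ee_rot: [0.0, 0.569, 0.822, 0.0]
force: [3.5, 1.7, 3.6]
grip_width: 0.129
grip_force: 53.2
shift [-0.1 -0.1 -0.6] rot [ 0.0009  0.0003 -0.0001]
[ 0.23766078 -0.51209243 -0.05334007] -0.4359873306760144
```

Wing gripped. Turning clockwise (+rz about the downward tool z).

Scaled: 0.8 rad is 3.2.

```bash
cat >> h.py <<'E'
def st():
    s=ctrl.sense();Rt=q2R(s["ee_rot"]);print("yaw",np.arctan2(Rt[1,1],Rt[0,1]).round(4),"tq",s["wrist_torque"].round(3),"F",s["force"].round(1),"pos",s["eef_pos"].round(1),"w",round(s["grip_width"],3),"t",s["time_s"])
E
python3 -c "
from h import *
st()"
echo '[{"wz":0.4},{"wz":0.8},{"wz":1.2},{"wz":1.6},{"wz":2},{"wz":2.4},{"wz":2.8},{"wz":3.2}]' | python3 steer.py >/dev/null
python3 -c "
from h import *
st()"
echo '[{"wz":0.4},{"wz":0.8},{"wz":1.2},{"wz":1.6},{"wz":2},{"wz":2.4},{"wz":2.4},{"wz":2.4}]' | python3 steer.py >/dev/null
python3 -c "
from h import *
st()"
```

```text
yaw 0.3599 tq [ 0.238 -0.512 -0.053] F [3.5 1.7 3.6] pos [522.7  76.9 227.4] w 0.129 t 21.7
yaw -0.4441 tq [ 0.275 -1.389  0.06 ] F [ 8.7  1.7 -1.4] pos [523.1  76.8 227.4] w 0.126 t 22.5
yaw -1.0405 tq [-0.108 -1.794 -0.094] F [11.7 -1.7 -4. ] pos [523.5  76.5 227.5] w 0.131 t 23.3
```

Scaled: 0.7 mm is 0.014, 0.4 mm is 0.008, 0.05 rad is 0.2.

```bash
echo '[{"dx":0.014,"dy":0.008,"wz":0.2},{"dx":0.014,"dy":0.008,"wz":0.4},{"dx":0.014,"dy":0.008,"wz":0.6},{"dx":0.014,"dy":0.008,"wz":0.8},{"dx":0.014,"dy":0.008,"wz":0.8},{"dx":0.014,"dy":0.008,"wz":0.8}]' | python3 steer.py >/dev/null
python3 -c "
from h import *
st()"
for i in 1 2 3; do echo '[{"wz":0.16},{"wz":0.32},{"wz":0.32}]' | python3 steer.py >/dev/null
python3 -c "
from h import *
st()"; done
```

```text
yaw -1.2402 tq [-0.429 -1.152 -0.062] F [ 8.  -2.5 -1. ] pos [524.   76.3 227.5] w 0.127 t 23.9
yaw -1.3212 tq [-0.524 -1.222 -0.032] F [ 7.7 -3.2 -1.1] pos [524.   76.3 227.4] w 0.127 t 24.2
yaw -1.4012 tq [-0.58  -1.231 -0.033] F [ 7.7 -3.6 -1.4] pos [524.   76.2 227.5] w 0.126 t 24.5
yaw -1.4797 tq [-0.696 -1.236  0.568] F [ 7.9 -3.9 -1.9] pos [524.   76.2 227.4] w 0.126 t 24.8
```

```bash
for i in 1 2; do echo '[{"wz":0.08},{"wz":0.08},{"wz":0.08}]' | python3 steer.py >/dev/null
python3 -c "
from h import *
st()"; done
```

```text
yaw -1.4977 tq [-0.647 -1.225  0.984] F [ 7.8 -4.5 -1.3] pos [524.   76.2 227.5] w 0.126 t 25.1
yaw -1.5168 tq [-0.656 -1.265  1.254] F [ 8.4 -2.9 -1.8] pos [524.   76.3 227.5] w 0.131 t 25.4
```

The screw came up solid: torque rises at yaw ≈ −1.454 and climbs to 1.25 N m. Backing off a quarter turn to yaw +0.118.

```bash
echo '[{"wz":-0.4},{"wz":-0.8},{"wz":-1.2},{"wz":-1.6},{"wz":-2},{"wz":-2.4},{"wz":-2.8},{"wz":-3.2}]' | python3 steer.py >/dev/null
echo '[{"wz":-0.4},{"wz":-0.8},{"wz":-1.2},{"wz":-1.6},{"wz":-2},{"wz":-2.4},{"wz":-2.8},{"wz":-3.2}]' | python3 steer.py >/dev/null
echo '[{"wz":-0.08},{"wz":-0.14},{"wz":-0.14},{"wz":-0.14}]' | python3 steer.py >/dev/null
python3 - <<'E'
from h import *
st()
C,a=shot("end_w");_,b=shot("end_top","top")
st()
m=np.hstack([a[60:380,80:480],np.pad(cv2.resize(b[228:292,215:295],None,fx=5,fy=5,interpolation=cv2.INTER_CUBIC),((0,0),(0,0),(0,0)))])
cv2.imwrite("pics/c9.png",m[:,:,::-1])
E
```

```text
yaw 0.1131 tq [ 0.267 -0.084  0.013] F [0.8 1.9 4.7] pos [523.2  76.9 227.4] w 0.125 t 27.4
yaw 0.1131 tq [ 0.294 -0.093  0.027] F [0.3 1.6 5.2] pos [523.2  76.9 227.4] w 0.124 t 27.5
```

View pics/c9.png

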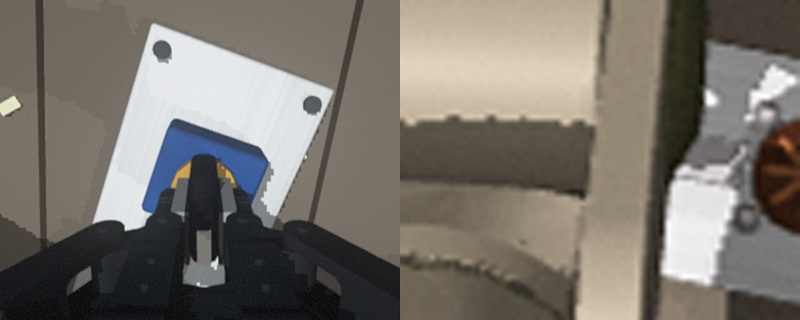

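The wing is still squarely in the pads, white mark toward the gripper, and the rosette sits in the nest among the posts. Handing in.

```bash
python3 -c "
from rig import ctrl
print(ctrl.finish_job())"
```

```text
the job is handed in; nothing more can be done
None
```

The job is handed in, with no verdict reported back: the cork spacer and rosette disc are set down on the base, and the thumbscrew was turned to its solid stop, backed off a quarter turn and is still gripped there.

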